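# Strip the plug-in fuses and relay from the bench controller

## Task

The green controller is going for service: pull both white fuses and the blue relay out of its sprung sockets and put the fuses in the red bin and the relay in the blue bin, lowering them in rather than dropping them. Leave the yellow interlock plug fully plugged in, and do not disturb anything else on the bench or on the unit.

Things in the scene. Friction and masses are not known exactly. Their poses are not given: they have to be found in the camera images.
- unit: Green bench controller, fixed, 340 (x) x 160 (y) x 90 mm high on a 350 x 170 mm foot plate. Origin: centre of its underside, z up. On its top runs a black socket strip 266 x 54 mm, 34 mm tall (top at z = 124 mm), with four square wells 28 x 28 mm, 34 mm deep (floor at z = 90 mm), at y = 0 and x = -115, -51, 13, 77 mm. Its axes are also those of the plugs in it.
- socket0 (a point): Mouth centre, at z = 124 mm, of the well at x = -115 mm. In every well two sprung steel rollers, on its +y and -y sides, hold the plug by its waist: it takes 8 to 20 N straight up over the first 10 mm, and the plug is clear of the well after 36 mm.
- gauges (a point): Top middle between two round pressure gauges that stand side by side on the unit's far end: each 56 mm across, spanning x = 138 to 158 mm in the unit's frame, centred at y = +-38 mm, reaching 183 mm above the bench. This point is at that height.
- interlock: Yellow interlock plug that must stay plugged in: a grey plug stem, 26 x 26 mm and 36 mm long, with waisted sides, a yellow block 40 (x) x 34 (y) mm from 36 to 66 mm and a narrower yellow grip 14 (x) x 34 (y) mm from there to 98 mm. Origin: centre of the stem's bottom, z up along the plug; sits in one of the four wells, squared to the unit.
- relay_mid (a point): Point on the relay's axis, 50 mm above its stem's bottom (middle of its length).
- relay: Blue plug-in relay, about 0.12 kg, 98 mm tall: a grey plug stem, 26 x 26 mm and 36 mm long, with waisted sides, then a blue block 44 (x) x 34 (y) mm from 36 to 88 mm above the stem's bottom and a smaller black top to 98 mm. Origin: centre of the stem's bottom, z up along the plug; stands in one of the four wells, its axes parallel to the unit's.
- red_bin: Red open bin for fuses, fixed, outside 170 (x) x 150 (y) x 55 mm high, walls and floor 5 mm. Origin: centre of its underside, z up.
- blue_bin: Blue open bin for relays, fixed, same size as the red one: outside 170 (x) x 150 (y) x 55 mm high, walls and floor 5 mm. Origin: centre of its underside, z up.
- wrench: Steel wrench, 150 mm long, lying flat on the unit's top beside the strip, on its +y side; bystander. Origin: its middle, underside; x along it.
- bottle: Amber bottle with orange cap, 64 mm across, 160 mm tall, standing on the bench; bystander. Origin: centre of its base.
- beaker: Glass beaker, 70 mm across, 90 mm tall, standing on the bench; bystander. Origin: centre of its base.
- jar: White jar with blue lid, 66 mm across, 90 mm tall, standing on the bench; bystander. Origin: centre of its base.
- meter: Yellow hand-held meter lying flat on the unit's top beside the strip, on its -y side, 130 (x) x 44 (y) x 29 mm; bystander. Origin: centre of its underside.
- tipbox: Clear box with orange lid near the robot, 87 (x) x 122 (y) x 70 mm; bystander. Origin: centre of its underside.
- fuse_a: One of the two white fuses, about 0.14 kg, 98 mm tall: a grey plug stem, 26 x 26 mm and 36 mm long, with waisted sides, then a round part with red lower cap 36 mm across from 36 to 46 mm above the stem's bottom, white ceramic barrel 34 mm across from 46 to 86 mm, red top cap 36 mm across to 98 mm. Origin: centre of the stem's bottom, z up along the plug; stands in one of the four wells.
- fuse_a_mid (a point): Point on this fuse's axis, 50 mm above its stem's bottom (middle of its length).
- fuse_b: One of the two white fuses, about 0.14 kg, 98 mm tall: a grey plug stem, 26 x 26 mm and 36 mm long, with waisted sides, then a round part with red lower cap 36 mm across from 36 to 46 mm above the stem's bottom, white ceramic barrel 34 mm across from 46 to 86 mm, red top cap 36 mm across to 98 mm. Origin: centre of the stem's bottom, z up along the plug; stands in one of the four wells.
- fuse_b_mid (a point): Point on this fuse's axis, 50 mm above its stem's bottom (middle of its length).

How it is judged:
At the end, for the whole second after the job is handed in: Fuses' middle points in the red bin and the relay's in the blue bin (within 80 mm in x and 70 mm in y of the bin's centre, under 90 mm above its underside), at rest (under 0.03 m/s), standing or lying; the interlock within 6 mm of its start and 0.15 rad of upright (x of fuse_a_mid in the frame of red_bin between -0.08 and 0.08 m and y of fuse_a_mid in the frame of red_bin between -0.07 and 0.07 m and z of each of fuse_a_mid, fuse_b_mid in the frame of red_bin below 0.09 m and linear speed of each of fuse_a, fuse_b, relay below 0.03 m/s and x of fuse_b_mid in the frame of red_bin between -0.08 and 0.08 m and y of fuse_b_mid in the frame of red_bin between -0.07 and 0.07 m and x of relay_mid in the frame of blue_bin between -0.08 and 0.08 m and y of relay_mid in the frame of blue_bin between -0.07 and 0.07 m and z of relay_mid in the frame of blue_bin below 0.09 m and distance of interlock from where it was at the start of the episode below 0.006 m and angle between interlock's own z axis and vertical below 0.15 rad); the robot touches nothing.
It fails at once if a fuse or the relay is dropped or thrown into its bin (moves in it faster than 1.2 m/s) ((x of fuse_a_mid in the frame of red_bin between -0.08 and 0.08 m and y of fuse_a_mid in the frame of red_bin between -0.07 and 0.07 m and z of fuse_a_mid in the frame of red_bin below 0.09 m and linear speed of fuse_a above 1.2 m/s) or (x of fuse_b_mid in the frame of red_bin between -0.08 and 0.08 m and y of fuse_b_mid in the frame of red_bin between -0.07 and 0.07 m and z of fuse_b_mid in the frame of red_bin below 0.09 m and linear speed of fuse_b above 1.2 m/s) or (x of relay_mid in the frame of blue_bin between -0.08 and 0.08 m and y of relay_mid in the frame of blue_bin between -0.07 and 0.07 m and z of relay_mid in the frame of blue_bin below 0.09 m and linear speed of relay above 1.2 m/s)).
It fails at once if the interlock plug is pulled (moved more than 10 mm) (distance of interlock from where it was at the start of the episode above 0.01 m).
It fails at once if a bystander (wrench, bottle, beaker, jar, meter, tip box) is moved more than 30 mm (distance of any of wrench, bottle, beaker, jar, meter, tipbox from where it was at the start of the episode above 0.03 m).
It also fails if it takes over 72 s, if anything falls off the work surface, if the arm or the gripper's body presses on something with over 40 N, if the wrist force passes 120 N, or if a joint passes its speed limit or range.

## Robot

A 6-joint arm with a two-finger parallel gripper is mounted at the origin on the work surface. World frame = base frame: x ahead of the robot, y to its left, z up, the work surface at z = 0. Lengths are in m, angles in rad, forces in N, time in s.
With the tool pointing down it reaches from about 0.3 to 0.875 m from the base axis. Payload 6.4 kg.
Tool frame: the origin (TCP) lies between the finger pads; the fingertips stand 22 mm ahead of it and the grasp point (between the pads) lies 3 mm ahead of it; z points along the fingers, y is the line along which they close (so a half turn about z gives the same grasp; the last joint's range is limited). The gripper opens to 85 mm and grips with 20 to 120 N. Pads are 22 mm wide; open, the fingers measure 114 mm over their backs; the gripper's body (76 mm by 85 mm) begins 54 mm behind the grasp point. The pads swing forward as they close: fully open they stand 13 mm farther back than shut.
Start: joints at [0.95, 0.181, 1.607, -0, 1.354, -0.206], TCP at [0.232, 0.526, 0.229] pointing down, gripper open.
Joint ranges: [-2.99, 2.99], [-0.89, 2.07], [0.3, 2.58], [-1.14, 4.28], [0, 2.63], [-3.12, 3.12]. Speed limits (rad/s): [2.57, 2.57, 3.01, 3.14, 3.14, 3.14].

## Interface

Orientations are given as a unit quaternion [w, x, y, z].
In Python, from bench import ctrl, imaging, workorder gives the robot as it stands.
- The arm moves only by the shell command python3 -m pendant 'ROWS' [OPENING]. ROWS is JSON, a list of rows, each a list of 4 numbers: the shift along the tool's x, y, z in cm, then the turn about the tool's z in degrees. In form: [[dx, dy, dz, roll], ...]. A call has 1 to 12 rows; each row is the pose to reach, as a shift and turn from the pose commanded when the call began, along the tool's axes at that moment; what a row does not reach only later rows make up. A row lasts 1/12 s, in which the tool goes at most 41.7 mm and 7.16 degrees, less where a joint would pass 70% of its speed; a pose out of reach is approached as far as the arm can. A call with a gripper value outside its range is refused whole. OPENING is the opening, from 0 (shut) to 1 (fully open), set as the call begins (- or left out, the last holds). The fingers move at their own pace and stop on an object; the grip force is fixed at half the most. Time passes only in rows, so rows that repeat a pose let the fingers close. It gives the time, the measured TCP pose, the force, the opening and the grip force at its end, in the units of the state.
- ctrl.get_obs(): the state, without advancing time (a new reading comes with each control period).
- imaging.camera(name): name is "scene" or "top" or "wrist"; returns the picture (384x512x3 uint8, red, green, blue); there is no depth.
- imaging.camera_info(name): a dict with "K" (3x3 intrinsics, pixels), "k1" (the pictures are not rectified: a ray, as slopes to the right and down, at radius r is drawn at 1 + k1 r^2 times it, then the intrinsics apply), "T" (4x4, takes a point from camera to world coordinates); the wrist camera has in their place "tool_from_camera" (4x4, takes a point from camera to tool coordinates, whose origin is the TCP and whose axes are the flange's). Camera axes: x right, y up, looking along -z (the intrinsics and any distortion apply to the point x, -y, -z); pixel columns grow to the right and rows downward; lengths in m; the calibration is good to about 2 mm. A picture is of the moment at which its call begins: read the wrist's pose just before it. camera_info takes no time and is no camera call.
- workorder.hand_in(): hands the job in; it is judged then, once.
The state is a dict: "time_s": time; "q": joint angles; "dq": joint speeds; "joint_efforts": joint torques, N m; "eef_pos": TCP position; "eef_rot": TCP orientation; "wrist_force": force on the tool from outside, world axes, zero at the start; "torque": the same for the moment, N m; "opening": opening from 0.0 (shut) to 1.0 (fully open); "grasp_force": force on a finger pad.
Only numpy, scipy, OpenCV 4.12 (cv2) and the standard library are available. Lean on these libraries where they do the work, as an engineer would, in place of code of your own. Each camera call takes 0.05 s, during which the arm holds its last target. There are 200 camera calls.

## Working session

There is one attempt and no reset: what is moved stays moved. The work goes in short steps, Python scripts to look and compute and a shell command to move; the robot and the scene stay as the last step left them, time stands still between calls to the robot, and variables do not carry over. Pictures are saved under pics/ and viewed, at most 10 in all, crops included, and the job is handed in when it is done.

```bash
mkdir -p pics; ls
python3 - <<'E'
from bench import ctrl, imaging
import cv2, numpy as np
o=ctrl.get_obs(); print({k:np.round(v,3) for k,v in o.items()})
for n in("scene","top"):
    im=imaging.camera(n); cv2.imwrite(f"pics/{n}0.png",im[:,:,::-1]); i=imaging.camera_info(n); print(n,i['K'],i['k1'],np.round(i['T'],4))
i=imaging.camera_info("wrist");print(i)
E
```

```text
pics
{'time_s': np.float64(0.0), 'q': array([ 0.95 ,  0.182,  1.608, -0.   ,  1.354, -0.206]), 'dq': array([-0.   , -0.   , -0.002,  0.   , -0.001,  0.002]), 'joint_efforts': array([ 1.0000e-03, -4.4487e+01, -3.5134e+01, -0.0000e+00,  9.0000e-03,
        0.0000e+00]), 'eef_pos': array([0.231, 0.526, 0.228]), 'eef_rot': array([-0.   ,  0.206,  0.979, -0.001]), 'wrist_force': array([ 0.64 ,  0.121, -1.145]), 'torque': array([-0.022, -0.051, -0.022]), 'grasp_force': np.float64(0.0), 'opening': np.float64(0.997)}
scene [[369.17128424   0.         250.59604803]
 [  0.         369.17128424 187.72956471]
 [  0.           0.           1.        ]] -0.033873282838142 [[ 0.5883 -0.6174  0.5222  0.9871]
 [ 0.8085  0.4592 -0.368  -0.3263]
 [-0.0126  0.6387  0.7693  0.8291]
 [ 0.      0.      0.      1.    ]]
top [[482.56755707   0.         256.69135958]
 [  0.         482.56755707 196.50967809]
 [  0.           0.           1.        ]] -0.17214908781840813 [[ 0.0084  0.9979 -0.0639  0.4251]
 [-0.9999  0.0076 -0.0119 -0.0126]
 [-0.0114  0.064   0.9979  1.2916]
 [ 0.      0.      0.      1.    ]]
{'K': array([[271.91651075,   0.        , 255.27318977],
       [  0.        , 271.91651075, 192.86385972],
       [  0.        ,   0.        ,   1.        ]]), 'k1': -0.05679920047030103, 'tool_from_camera': array([[-9.78886654e-04,  9.58086253e-01,  2.86478224e-01,
         7.18855787e-02],
       [ 9.99999247e-01,  1.14999462e-03, -4.29031298e-04,
         1.93816109e-04],
       [-7.40497407e-04,  2.86477589e-01, -9.58086657e-01,
        -1.45512419e-01],
       [ 0.00000000e+00,  0.00000000e+00,  0.00000000e+00,
         1.00000000e+00]])}
```

View pics/top0.png

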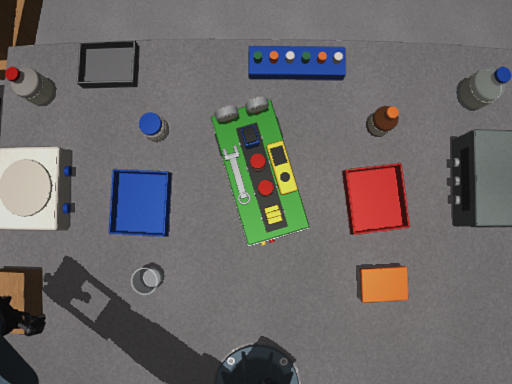

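View pics/scene0.png

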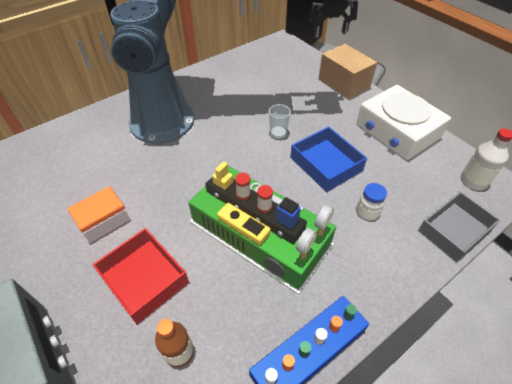

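The top view shows the unit's far end (gauges at about (227,113) and (257,104)), the relay at about (248,135), fuse caps at (258,160) and (266,187), and the interlock at (273,214). The blue bin is centred near (140,202) and the red bin near (376,199). The scene view confirms this order, with the interlock nearest the robot.

```bash
cat > h.py <<'E'
import numpy as np, cv2
from bench import ctrl, imaging
from scipy.spatial.transform import Rotation as R
def ray(name,px,pose=None):
    i=imaging.camera_info(name)
    s=cv2.undistortPoints(np.array(px,float).reshape(-1,1,2),i['K'],np.array([i['k1'],0,0,0.])).reshape(-1,2)
    d=np.c_[s[:,0],-s[:,1],-np.ones(len(s))]
    T=i['T'] if 'T' in i else pose@i['tool_from_camera']
    return T[:3,3],d@T[:3,:3].T
def plane(name,px,z,pose=None):
    c,d=ray(name,px,pose); return c+d*((z-c[2])/d[:,2])[:,None]
def pose():
    o=ctrl.get_obs(); q=o['eef_rot']; T=np.eye(4)
    T[:3,:3]=R.from_quat([q[1],q[2],q[3],q[0]]).as_matrix(); T[:3,3]=o['eef_pos']; return T
def blobs(bgr,lo,hi,amin):
    m=cv2.inRange(cv2.cvtColor(bgr,cv2.COLOR_BGR2HSV),lo,hi)
    cs,_=cv2.findContours(m,cv2.RETR_EXTERNAL,cv2.CHAIN_APPROX_NONE)
    return [c for c in cs if cv2.contourArea(c)>amin]
def to_tool(v,T=None):   # world vector -> tool cm
    T=pose() if T is None else T; return np.round(T[:3,:3].T@np.array(v)*100,1)
E
python3 - <<'E'
from h import *
im=cv2.imread('pics/top0.png')
def show(n,cs,z):
    for c in cs:
        r=cv2.minAreaRect(c); b=plane('top',cv2.boxPoints(r),z)
        m=cv2.moments(c); p=plane('top',[m['m10']/m['m00'],m['m01']/m['m00']],z)[0]
        e=b[1]-b[0];f=b[2]-b[1]
        print(n,int(cv2.contourArea(c)),np.round(r[0],1),'cen',np.round(p,3),'box',np.round(b.mean(0),3),'sides',np.round([np.linalg.norm(e),np.linalg.norm(f)],3),'ang',np.round(np.degrees([np.arctan2(e[1],e[0]),np.arctan2(f[1],f[0])]),1))
red=[c for h in((0,8),(172,180)) for c in blobs(im,(h[0],150,60),(h[1],255,255),60)]
show('redcap',[c for c in red if cv2.contourArea(c)<1000],.188)
show('redbin',[c for c in red if cv2.contourArea(c)>1000],.055)
show('blue',blobs(im,(105,130,50),(125,255,255),60),.055)
show('yel',blobs(im,(22,150,100),(32,255,255),20),.188)
show('green',blobs(im,(45,120,60),(75,255,255),1000),.09)
E
```

```text
redcap 165 [265. 187.] cen [ 0.518 -0.018  0.188] box [ 0.518 -0.018  0.188] sides [0.032 0.032] ang [ -89.6 -179.6]
redcap 169 [257.  160.5] cen [0.579 0.    0.188] box [0.579 0.001 0.188] sides [0.032 0.035] ang [ -89.6 -179.6]
redcap 118 [11. 73.] cen [0.801 0.619 0.188] box [0.801 0.619 0.188] sides [0.034 0.032] ang [ -93.2 -174.3]
redbin 3583 [376.9 198.1] cen [ 0.502 -0.309  0.055] box [ 0.503 -0.31   0.055] sides [0.152 0.17 ] ang [ -82.3 -173.3]
blue 3557 [138.4 202.1] cen [0.487 0.309 0.055] box [0.488 0.311 0.055] sides [0.171 0.152] ang [ -1.9 -93.2]
blue 357 [149.5 123.5] cen [0.696 0.286 0.055] box [0.695 0.286 0.055] sides [0.057 0.056] ang [ -90.5 -178.2]
blue 160 [503.3  74.3] cen [ 0.85  -0.679  0.055] box [ 0.85  -0.679  0.055] sides [0.046 0.042] ang [ -47.  -133.5]
blue 2764 [297.  62.] cen [ 0.865 -0.101  0.055] box [ 0.864 -0.102  0.055] sides [0.257 0.09 ] ang [-89.2 178.7]
yel 212 [273.1 214. ] cen [ 0.456 -0.037  0.188] box [ 0.456 -0.037  0.188] sides [0.034 0.038] ang [ -73.6 -163.7]
yel 853 [281.5 167.2] cen [ 0.564 -0.056  0.188] box [ 0.564 -0.056  0.188] sides [0.041 0.121] ang [ -72.4 -163. ]
green 4140 [259.4 171.7] cen [0.555 0.007 0.09 ] box [ 0.566 -0.004  0.09 ] sides [0.161 0.338] ang [ -72.7 -163.3]
```

Run:
```python
from h import *
T=pose(); print(T.round(3)); print(to_tool(np.array([.518,-.018,.26])-T[:3,3],T))
x=T[:3,0];print(np.degrees(np.arctan2(T[1,1],T[0,1])))
```

```text
[[-0.915  0.403 -0.001  0.231]
 [ 0.403  0.915 -0.001  0.526]
 [ 0.    -0.002 -1.     0.228]
 [ 0.     0.     0.     1.   ]]
[-48.1 -38.2  -3.2]
66.23391977724567
```

```bash
python3 -m pendant '[[-3,-2,-3.2,-4],[-7,-5,-3.2,-10],[-10,-8,-3.2,-17],[-13,-10,-3.2,-23],[-16,-13,-3.2,-30],[-19,-15,-3.2,-36],[-23,-18,-3.2,-41],[-26,-20,-3.2,-41],[-29,-23,-3.2,-41],[-32,-25,-3.2,-41],[-35,-27,-3.2,-41],[-38,-30,-3.2,-41]]'
python3 - <<'E'
from h import *
T=pose(); print(T.round(3)); print(to_tool(np.array([.518,-.018,.26])-T[:3,3],T),np.degrees(np.arctan2(T[1,1],T[0,1])))
E
```

```text
time_s: 1.1
eef_pos: [0.4528, 0.1114, 0.2605]
eef_rot: [0.0, -0.15, 0.989, 0.0]
wrist_force: [0.9, 0.3, 0.5]
opening: 1.001
grasp_force: 0.0
[[-0.955 -0.296  0.     0.453]
 [-0.296  0.955  0.     0.111]
 [-0.     0.    -1.     0.261]
 [ 0.     0.     0.     1.   ]]
[ -2.4 -14.3   0.1] 107.23064875464924
```

```bash
python3 -m pendant '[[-0.6,-3.5,0,0],[-1.2,-7,0,0],[-1.8,-10.5,0,0],[-2.2,-12.8,0,0],[-2.2,-12.8,0,0],[-2.2,-12.8,0,0],[-2.2,-12.8,0,0]]'
python3 - <<'E'
from h import *
T=pose(); im=imaging.camera('wrist')[:,:,::-1]; cv2.imwrite('pics/w1.png',im)
print(T.round(4),to_tool(np.array([.518,-.018,.26])-T[:3,3],T))
im=np.ascontiguousarray(im)
for h in((0,8),(172,180)):
    for c in blobs(im,(h[0],150,60),(h[1],255,255),150):
        p,r=cv2.minEnclosingCircle(c); w=plane('wrist',p,.188,T)[0]
        print(np.round(p,0),round(r,1),cv2.contourArea(c),w.round(3),'rel tool',to_tool(w-T[:3,3],T))
E
```

```text
time_s: 1.68
eef_pos: [0.5104, -0.0019, 0.2601]
eef_rot: [-0.001, -0.15, 0.989, 0.0]
wrist_force: [-0.0, -0.1, -0.2]
opening: 0.999
grasp_force: 0.0
[[-9.552e-01 -2.961e-01 -1.300e-03  5.104e-01]
 [-2.961e-01  9.552e-01  7.000e-04 -1.900e-03]
 [ 1.100e-03  1.100e-03 -1.000e+00  2.601e-01]
 [ 0.000e+00  0.000e+00  0.000e+00  1.000e+00]] [-0.3 -1.8  0. ]
[237. 267.] 18.9 1027.0 [0.577 0.    0.188] rel tool [-6.4 -1.8  7.2]
[236. 203.] 20.4 1216.5 [ 0.517 -0.017  0.188] rel tool [-0.2 -1.6  7.2]
[42. 94.] 83.5 13242.5 [ 0.476 -0.189  0.188] rel tool [  8.9 -16.8   7.2]
```

View pics/w1.png

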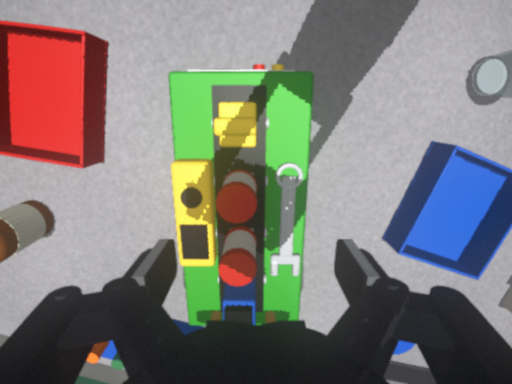

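The wrist view shows the near fuse cap at (236,203), the far one at (237,267), and the interlock at (236,125). The unit is square to the picture, and both views agree to 1–2 mm, so I'm descending on the near fuse.

```bash
python3 -m pendant '[[-0.2,-1.7,0,0],[-0.2,-1.7,0,0],[-0.2,-1.7,2,0],[-0.2,-1.7,4,0],[-0.2,-1.7,6,0],[-0.2,-1.7,7.5,0],[-0.2,-1.7,9,0],[-0.2,-1.7,10.1,0],[-0.2,-1.7,10.1,0],[-0.2,-1.7,10.1,0]]'
python3 -m pendant '[[0,0,0,0],[0,0,0,0],[0,0,0,0],[0,0,0,0],[0,0,0,0],[0,0,0,0],[0,0,0,0],[0,0,0,0],[0,0,0,0]]' 0
```

```text
time_s: 2.57
eef_pos: [0.5175, -0.0172, 0.1595]
eef_rot: [-0.0, -0.15, 0.989, 0.0]
wrist_force: [0.6, 0.4, 0.8]
opening: 0.998
grasp_force: 0.0
time_s: 3.32
eef_pos: [0.5186, -0.0182, 0.1606]
eef_rot: [0.001, -0.15, 0.989, -0.0]
wrist_force: [-0.6, 1.3, 5.7]
opening: 0.398
grasp_force: 59.3
```

Gripped (opening 0.398 is about 34 mm). Now I pull straight up, slowly at first.

```bash
python3 -m pendant '[[0,0,-0.3,0],[0,0,-0.6,0],[0,0,-0.9,0],[0,0,-1.2,0],[0,0,-1.6,0],[0,0,-2.2,0],[0,0,-3,0],[0,0,-4,0],[0,0,-5,0],[0,0,-6.5,0],[0,0,-8,0],[0,0,-8,0]]'
python3 - <<'E'
from h import *
T=pose(); imaging.camera('wrist')
for p in([.503-.033,-.310-.010],[.503+.033,-.310+.010]): print(to_tool(np.array([*p,T[2,3]])-T[:3,3],T))
print(T[:3,3])
E
```

```text
time_s: 4.32
eef_pos: [0.5202, -0.0186, 0.2443]
eef_rot: [0.003, -0.15, 0.989, -0.001]
wrist_force: [0.2, -0.7, -0.7]
opening: 0.398
grasp_force: 62.1
[ 13.7 -27.3   0. ]
[  6.8 -27.3   0.1]
[ 0.52020669 -0.0185914   0.24433844]
```

```bash
python3 -m pendant '[[0.9,-1.8,0,0],[2.3,-4.6,0,0],[4,-8,0,0],[5.8,-11.5,0,0],[7.5,-15,0,0],[9.3,-18.5,0,0],[11,-22,0,0],[12.4,-25,0,0],[13.3,-26.7,0,0],[13.7,-27.3,0,0],[13.7,-27.3,0,0],[13.7,-27.3,0,0]]'
python3 - <<'E'
from h import *
T=pose(); im=imaging.camera('wrist')[:,:,::-1]; cv2.imwrite('pics/w2.png',im);print(T[:3,3])
E
```

```text
time_s: 5.37
eef_pos: [0.4677, -0.3186, 0.2389]
eef_rot: [-0.0, -0.15, 0.989, 0.001]
wrist_force: [0.8, 0.0, -2.3]
opening: 0.397
grasp_force: 62.0
[ 0.46773858 -0.31860431  0.23893519]
```

View pics/w2.png

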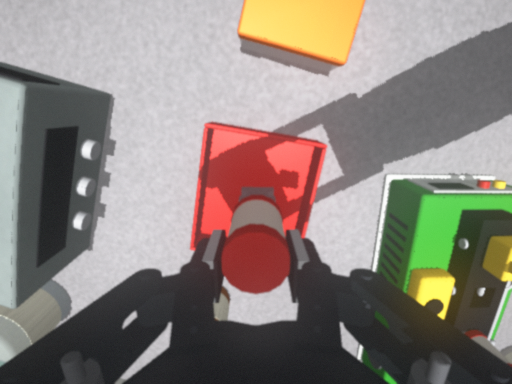

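The fuse is held upright over the red bin: its cap is at (257,258) and the stem shows against the bin floor. Next I lower it.

```bash
python3 -m pendant '[[0,0,1.5,0],[0,0,4,0],[0,0,6.5,0],[0,0,9,0],[0,0,11,0],[0,0,13,0],[0,0,14.5,0],[0,0,15.2,0],[0,0,15.5,0],[0,0,15.8,0],[0,0,15.8,0]]'
python3 -m pendant '[[0,0,0.1,0],[0,0,0.2,0],[0,0,0.2,0]]'
```

```text
time_s: 6.33
eef_pos: [0.4685, -0.3192, 0.0821]
eef_rot: [0.0, -0.15, 0.989, -0.0]
wrist_force: [0.6, -0.4, -2.2]
opening: 0.398
grasp_force: 62.0
time_s: 6.58
eef_pos: [0.4682, -0.3197, 0.0802]
eef_rot: [0.0, -0.15, 0.989, -0.0]
wrist_force: [0.1, 0.1, -2.3]
opening: 0.398
grasp_force: 62.0
```

```bash
python3 -m pendant '[[0,0,0.1,0],[0,0,0.2,0],[0,0,0.3,0],[0,0,0.3,0]]'; python3 -m pendant '[[0,0,0.1,0],[0,0,0.2,0],[0,0,0.2,0]]'
```

```text
time_s: 6.92
eef_pos: [0.4678, -0.3193, 0.0763]
eef_rot: [-0.0, -0.15, 0.989, 0.0]
wrist_force: [0.4, -0.8, -1.7]
opening: 0.394
grasp_force: 62.0
time_s: 7.17
eef_pos: [0.4685, -0.3196, 0.0757]
eef_rot: [0.0, -0.15, 0.989, -0.0]
wrist_force: [-1.9, 1.7, 6.1]
opening: 0.394
grasp_force: 62.8
```

Floor contact. Next I release, rise, and look.

```bash
python3 -m pendant '[[0,0,0,0],[0,0,0,0],[0,0,0,0],[0,0,0,0],[0,0,-0.5,0],[0,0,-2,0],[0,0,-5,0],[0,0,-9,0],[0,0,-13,0],[0,0,-17,0],[0,0,-18.5,0],[0,0,-18.5,0]]' 0.8
python3 - <<'E'
from h import *
im=imaging.camera('top')[:,:,::-1]; cv2.imwrite('pics/t2.png',cv2.resize(im[80:320,100:440],None,fx=2,fy=2))
T=pose(); print(to_tool(np.array([.578,.0,.26])-T[:3,3],T),T[:3,3])
E
```

```text
time_s: 8.17
eef_pos: [0.47, -0.3214, 0.2661]
eef_rot: [0.003, -0.15, 0.989, -0.004]
wrist_force: [-0.2, -0.2, -0.8]
opening: 0.798
grasp_force: 0.0
[-19.9  27.4   0.2] [ 0.46899255 -0.32041166  0.26279001]
```

View pics/t2.png

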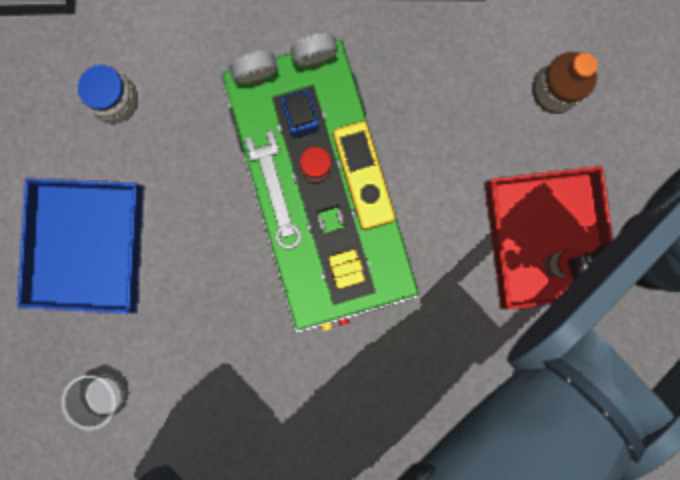

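The first well is empty, the rest of the unit is undisturbed, and the fuse is in the red bin. On to the second fuse.

```bash
python3 -m pendant '[[-1,1.5,0,0],[-2.8,4,0,0],[-5,7,0,0],[-7.3,10,0,0],[-9.5,13,0,0],[-11.7,16,0,0],[-13.9,19,0,0],[-16,22,0,0],[-18,24.8,0,0],[-19.3,26.6,0,0],[-19.9,27.4,0,0],[-19.9,27.4,0,0]]' 1
python3 -m pendant '[[0,0,0,0],[0,0,0,0],[0,0,0,0]]'
python3 - <<'E'
from h import *
T=pose(); im=np.ascontiguousarray(imaging.camera('wrist')[:,:,::-1]); cv2.imwrite('pics/w3.png',im); print(T[:3,3])
for h in((0,8),(172,180)):
    for c in blobs(im,(h[0],150,60),(h[1],255,255),150):
        p,r=cv2.minEnclosingCircle(c); w=plane('wrist',p,.188,T)[0]
        print(np.round(p,0),round(r,1),w.round(3),'rel tool',to_tool(w-T[:3,3],T))
print(to_tool(np.array([.578,.0,.16])-T[:3,3],T))
E
```

```text
time_s: 9.22
eef_pos: [0.5763, 0.0034, 0.2578]
eef_rot: [-0.001, -0.151, 0.988, 0.001]
wrist_force: [-0.2, -0.0, -0.4]
opening: 0.998
grasp_force: 0.0
time_s: 9.47
eef_pos: [0.5764, -0.0002, 0.2592]
eef_rot: [-0.0, -0.149, 0.989, -0.0]
wrist_force: [0.1, 0.3, -0.3]
opening: 1.001
grasp_force: 0.0
[ 5.76448764e-01 -2.28970863e-04  2.59213003e-01]
[256. 204.] 20.8 [0.579 0.001 0.188] rel tool [-0.2  0.   7.1]
[57. 52.] 77.5 [ 0.508 -0.178  0.188] rel tool [ 11.8 -15.    7.1]
[-0.2 -0.   9.9]
```

```bash
python3 -m pendant '[[-0.2,0,1.5,0],[-0.2,0,3.5,0],[-0.2,0,5.5,0],[-0.2,0,7.5,0],[-0.2,0,9,0],[-0.2,0,10,0],[-0.2,0,10,0],[-0.2,0,10,0]]'
python3 -m pendant '[[0,0,0,0],[0,0,0,0],[0,0,0,0],[0,0,0,0],[0,0,0,0],[0,0,0,0],[0,0,0,0],[0,0,0,0],[0,0,0,0]]' 0
```

```text
time_s: 10.18
eef_pos: [0.5786, 0.0013, 0.1596]
eef_rot: [-0.0, -0.149, 0.989, 0.0]
wrist_force: [0.2, 0.0, 0.7]
opening: 0.998
grasp_force: 0.0
time_s: 10.93
eef_pos: [0.5795, 0.0018, 0.1607]
eef_rot: [0.001, -0.15, 0.989, -0.0]
wrist_force: [-0.3, -0.3, 5.7]
opening: 0.399
grasp_force: 59.3
```

```bash
python3 -m pendant '[[0,0,-0.3,0],[0,0,-0.6,0],[0,0,-0.9,0],[0,0,-1.2,0],[0,0,-1.6,0],[0,0,-2.2,0],[0,0,-3,0],[0,0,-4,0],[0,0,-5,0],[0,0,-6.5,0],[0,0,-8,0],[0,0,-8,0]]'
python3 -m pendant '[[0,0,-1.5,0],[0,0,-3,0],[0,0,-3,0],[0,0,-3,0]]'
python3 - <<'E'
from h import *
T=pose(); print(T[:3,3],to_tool(np.array([.536,-.300,T[2,3]])-T[:3,3],T))
E
```

```text
time_s: 11.93
eef_pos: [0.5811, 0.0015, 0.2448]
eef_rot: [0.004, -0.15, 0.989, -0.001]
wrist_force: [1.1, 0.2, -1.0]
opening: 0.396
grasp_force: 61.8
time_s: 12.27
eef_pos: [0.5793, 0.0018, 0.2704]
eef_rot: [0.001, -0.15, 0.989, -0.0]
wrist_force: [-0.6, 0.1, -1.6]
opening: 0.396
grasp_force: 61.8
[0.57933222 0.00176395 0.27041208] [ 13.1 -27.5   0. ]
```

```bash
python3 -m pendant '[[0.9,-1.8,0,0],[2.3,-4.6,0,0],[4,-8,0,0],[5.7,-11.5,0,0],[7.3,-15,0,0],[9,-18.5,0,0],[10.6,-22,0,0],[12,-25,0,0],[12.8,-26.8,0,0],[13.1,-27.5,0,0],[13.1,-27.5,0,0],[13.1,-27.5,0,0]]'
python3 -m pendant '[[0,0,0,0],[0,0,0,0]]'
python3 - <<'E'
from h import *
T=pose(); im=imaging.camera('wrist')[:,:,::-1]; cv2.imwrite('pics/w4.png',im);print(T[:3,3])
E
```

```text
time_s: 13.27
eef_pos: [0.5348, -0.2988, 0.2685]
eef_rot: [-0.0, -0.15, 0.989, 0.001]
wrist_force: [0.3, 0.7, -1.3]
opening: 0.395
grasp_force: 61.8
time_s: 13.43
eef_pos: [0.5355, -0.298, 0.2695]
eef_rot: [-0.0, -0.151, 0.989, 0.0]
wrist_force: [-0.2, 0.2, -1.7]
opening: 0.401
grasp_force: 61.8
[ 0.53550258 -0.29796006  0.26945376]
```

View pics/w4.png

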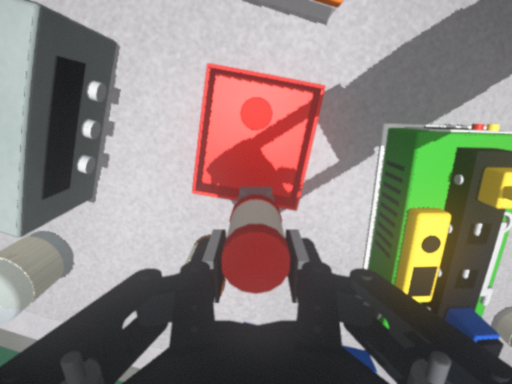

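The first fuse stands in the bin (cap at (256,113)), and the held fuse at (257,257) is over the far half. I'm lowering it.

```bash
python3 -m pendant '[[0,0,2,0],[0,0,4.5,0],[0,0,7,0],[0,0,9.5,0],[0,0,12,0],[0,0,14,0],[0,0,16,0],[0,0,17.5,0],[0,0,18.3,0],[0,0,18.7,0],[0,0,18.9,0],[0,0,18.9,0]]'
python3 -m pendant '[[0,0,0.1,0],[0,0,0.2,0],[0,0,0.2,0]]'
```

```text
time_s: 14.48
eef_pos: [0.5356, -0.2996, 0.0812]
eef_rot: [0.0, -0.15, 0.989, -0.0]
wrist_force: [-0.3, 0.5, -1.5]
opening: 0.398
grasp_force: 61.8
time_s: 14.73
eef_pos: [0.5355, -0.2999, 0.0793]
eef_rot: [0.0, -0.15, 0.989, -0.0]
wrist_force: [-0.5, -0.3, -1.9]
opening: 0.396
grasp_force: 61.8
```

```bash
python3 -m pendant '[[0,0,0.1,0],[0,0,0.2,0],[0,0,0.3,0],[0,0,0.3,0]]'; python3 -m pendant '[[0,0,0.1,0],[0,0,0.1,0]]'
```

```text
time_s: 15.07
eef_pos: [0.5352, -0.2997, 0.0758]
eef_rot: [0.0, -0.15, 0.989, -0.0]
wrist_force: [-0.4, -0.0, -1.0]
opening: 0.394
grasp_force: 62.0
time_s: 15.23
eef_pos: [0.5356, -0.2999, 0.0758]
eef_rot: [0.0, -0.15, 0.989, -0.0]
wrist_force: [-1.9, 1.6, 6.0]
opening: 0.398
grasp_force: 62.6
```

```bash
python3 -m pendant '[[0,0,0,0],[0,0,0,0],[0,0,0,0],[0,0,0,0],[0,0,-0.5,0],[0,0,-2,0],[0,0,-5,0],[0,0,-9,0],[0,0,-13,0],[0,0,-17,0],[0,0,-18.5,0],[0,0,-18.5,0]]' 0.8
python3 - <<'E'
from h import *
T=pose(); print(to_tool(np.array([.640,.019,.26])-T[:3,3],T),T[:3,3])
E
```

```text
time_s: 16.23
eef_pos: [0.5373, -0.3014, 0.2664]
eef_rot: [0.004, -0.15, 0.989, -0.004]
wrist_force: [0.5, 0.3, 0.9]
opening: 0.8
grasp_force: 0.0
[-19.3  27.6   0.5] [ 0.53733858 -0.30138945  0.26644927]
```

```bash
python3 -m pendant '[[-1,1.5,0,0],[-2.8,4,0,0],[-5,7,0,0],[-7.1,10,0,0],[-9.2,13,0,0],[-11.4,16,0,0],[-13.5,19,0,0],[-15.6,22,0,0],[-17.5,24.8,0,0],[-18.8,26.8,0,0],[-19.3,27.6,0,0],[-19.3,27.6,0,0]]' 1
python3 -m pendant '[[0,0,0,0],[0,0,0,0],[0,0,0,0]]'
python3 - <<'E'
from h import *
T=pose(); im=np.ascontiguousarray(imaging.camera('wrist')[:,:,::-1]); cv2.imwrite('pics/w5.png',im); print(T[:3,3])
for c in blobs(im,(105,130,40),(125,255,255),150):
    r=cv2.minAreaRect(c); w=plane('wrist',cv2.boxPoints(r),.178,T)
    print(np.round(r[0],0),r[1:],w.mean(0).round(3),'rel tool',to_tool(w.mean(0)-T[:3,3],T))
print(to_tool(np.array([.640,.019,.16])-T[:3,3],T))
E
```

```text
time_s: 17.23
eef_pos: [0.6373, 0.0234, 0.2584]
eef_rot: [-0.001, -0.151, 0.988, 0.0]
wrist_force: [0.2, -0.7, 0.1]
opening: 0.998
grasp_force: 0.0
time_s: 17.48
eef_pos: [0.6374, 0.0195, 0.2594]
eef_rot: [-0.0, -0.149, 0.989, -0.0]
wrist_force: [-0.2, -0.3, 0.3]
opening: 1.0
grasp_force: 0.0
[0.63738173 0.01946353 0.25936816]
[194. 294.] ((54.881038665771484, 54.9849739074707), 20.695451736450195) [ 0.753 -0.009  0.178] rel tool [-10.3  -6.1   8.1]
[427. 265.] ((34.64822769165039, 41.01219177246094), 45.0) [0.655 0.2   0.178] rel tool [-7.  16.7  8.1]
[ 97. 265.] ((81.68382263183594, 52.947593688964844), 11.689370155334473) [ 0.75  -0.108  0.178] rel tool [ -7.  -15.5   8.1]
[256. 194.] ((37.0, 55.0), 0.0) [0.635 0.018 0.178] rel tool [ 0.3 -0.   8.1]
[465. 122.] ((159.0, 92.0), 90.0) [0.525 0.172 0.178] rel tool [ 6.2 17.9  8.1]
[-0.2 -0.1  9.9]
```

View pics/w5.png

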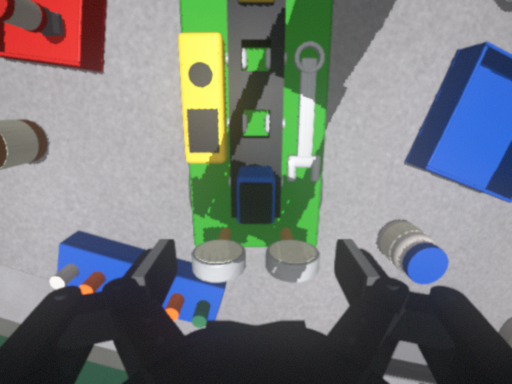

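The wrist view shows the relay's black top at (257,203), centred under the tool. The gauges (220,260) and (292,260) are clear of the fingers, and both emptied wells are visible. I'm grasping the relay.

```bash
python3 -m pendant '[[-0.2,0,1.5,0],[-0.2,0,3.5,0],[-0.2,0,5.5,0],[-0.2,0,7.5,0],[-0.2,0,9,0],[-0.2,0,10,0],[-0.2,0,10,0],[-0.2,0,10,0]]'
python3 -m pendant '[[0,0,0,0],[0,0,0,0],[0,0,0,0],[0,0,0,0],[0,0,0,0],[0,0,0,0],[0,0,0,0],[0,0,0,0],[0,0,0,0]]' 0
```

```text
time_s: 18.2
eef_pos: [0.6395, 0.0211, 0.1596]
eef_rot: [-0.0, -0.149, 0.989, 0.0]
wrist_force: [0.8, 0.4, 0.6]
opening: 1.001
grasp_force: 0.0
time_s: 18.95
eef_pos: [0.6404, 0.0216, 0.1608]
eef_rot: [0.001, -0.15, 0.989, -0.0]
wrist_force: [-0.0, -0.2, 5.9]
opening: 0.383
grasp_force: 60.4
```

```bash
python3 -m pendant '[[0,0,-0.3,0],[0,0,-0.6,0],[0,0,-0.9,0],[0,0,-1.2,0],[0,0,-1.6,0],[0,0,-2.2,0],[0,0,-3,0],[0,0,-4,0],[0,0,-5,0],[0,0,-6.5,0],[0,0,-8,0],[0,0,-8,0]]'
python3 -m pendant '[[0,0,-1.5,0],[0,0,-3,0],[0,0,-3,0],[0,0,-3,0]]'
python3 - <<'E'
from h import *
T=pose(); print(T[:3,3],to_tool(np.array([.488,.310,T[2,3]])-T[:3,3],T))
E
```

```text
time_s: 19.95
eef_pos: [0.6418, 0.0215, 0.2452]
eef_rot: [0.004, -0.15, 0.989, -0.001]
wrist_force: [1.4, -0.6, -0.2]
opening: 0.38
grasp_force: 62.9
time_s: 20.28
eef_pos: [0.6401, 0.0217, 0.2706]
eef_rot: [0.001, -0.15, 0.989, -0.0]
wrist_force: [-0.6, -0.0, -2.1]
opening: 0.38
grasp_force: 62.9
[0.64011065 0.0217074  0.27063263] [ 6. 32. -0.]
```

```bash
python3 -m pendant '[[0.4,2,0,0],[0.9,5,0,0],[1.6,8.5,0,0],[2.3,12,0,0],[2.9,15.5,0,0],[3.6,19,0,0],[4.2,22.5,0,0],[4.9,26,0,0],[5.5,29,0,0],[5.8,31,0,0],[6,32,0,0],[6,32,0,0]]'
python3 -m pendant '[[0,0,0,0],[0,0,0,0]]'
python3 - <<'E'
from h import *
T=pose(); im=imaging.camera('wrist')[:,:,::-1]; cv2.imwrite('pics/w6.png',im);print(T[:3,3])
E
```

```text
time_s: 21.28
eef_pos: [0.486, 0.3111, 0.2685]
eef_rot: [-0.001, -0.151, 0.988, 0.0]
wrist_force: [-0.2, -0.5, -1.3]
opening: 0.379
grasp_force: 62.9
time_s: 21.45
eef_pos: [0.488, 0.3084, 0.2691]
eef_rot: [-0.0, -0.149, 0.989, -0.0]
wrist_force: [0.2, -1.0, -1.6]
opening: 0.379
grasp_force: 62.9
[0.48804474 0.30843806 0.26910037]
```

View pics/w6.png

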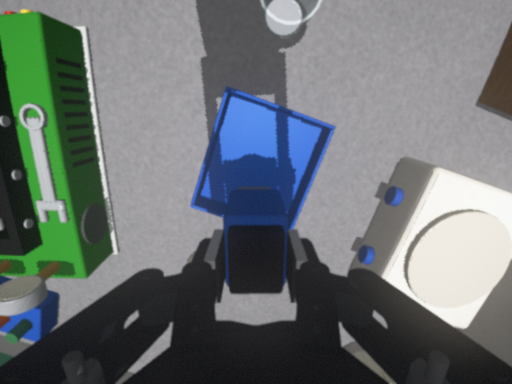

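The relay is held square at (256,258), above the blue bin's middle, so I'm lowering it.

```bash
python3 -m pendant '[[0,0,2,0],[0,0,4.5,0],[0,0,7,0],[0,0,9.5,0],[0,0,12,0],[0,0,14,0],[0,0,16,0],[0,0,17.5,0],[0,0,18.3,0],[0,0,18.7,0],[0,0,18.9,0],[0,0,18.9,0]]'
python3 -m pendant '[[0,0,0.1,0],[0,0,0.2,0],[0,0,0.3,0],[0,0,0.4,0],[0,0,0.4,0]]'
```

```text
time_s: 22.5
eef_pos: [0.4882, 0.3094, 0.081]
eef_rot: [0.0, -0.149, 0.989, 0.0]
wrist_force: [-0.2, -0.1, -1.1]
opening: 0.379
grasp_force: 62.9
time_s: 22.92
eef_pos: [0.4874, 0.3097, 0.0767]
eef_rot: [0.0, -0.15, 0.989, 0.0]
wrist_force: [0.6, -0.7, -2.3]
opening: 0.38
grasp_force: 62.9
```

```bash
python3 -m pendant '[[0,0,0.1,0],[0,0,0.2,0],[0,0,0.2,0]]'
```

```text
time_s: 23.17
eef_pos: [0.488, 0.3098, 0.0757]
eef_rot: [0.0, -0.15, 0.989, 0.0]
wrist_force: [-3.0, -1.0, 6.2]
opening: 0.383
grasp_force: 63.8
```

```bash
python3 -m pendant '[[0,0,0,0],[0,0,0,0],[0,0,0,0],[0,0,0,0],[0,0,-0.5,0],[0,0,-2,0],[0,0,-5,0],[0,0,-9,0],[0,0,-13,0],[0,0,-17,0],[0,0,-18.5,0],[0,0,-18.5,0]]' 0.8
python3 -m pendant '[[1.5,1,0,0],[4,2,0,0],[7,3,0,0],[10,4,0,0],[13,5,0,0],[15,6,0,0],[15,6,0,0],[15,6,0,0],[15,6,0,0]]'
python3 - <<'E'
from h import *
a=imaging.camera('top')[60:330,90:430,::-1]; b=imaging.camera('scene')[90:360,60:460,::-1]
cv2.imwrite('pics/end.png',cv2.resize(np.hstack([a,b]),(800,292)))
E
```

```text
time_s: 24.17
eef_pos: [0.4901, 0.3107, 0.2661]
eef_rot: [0.005, -0.15, 0.989, 0.001]
wrist_force: [-0.5, 0.7, 0.3]
opening: 0.801
grasp_force: 0.0
time_s: 24.92
eef_pos: [0.3267, 0.3224, 0.2593]
eef_rot: [0.0, -0.15, 0.989, -0.0]
wrist_force: [0.2, -0.0, -0.3]
opening: 0.803
grasp_force: 0.0
```

View pics/end.png

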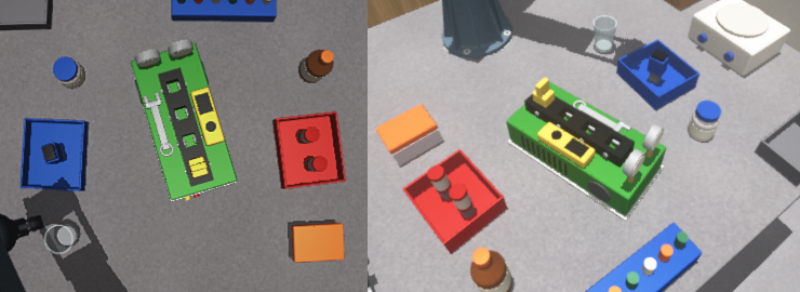

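Both fuses stand in the red bin (top-view crop (310,135) and (316,162)) and the relay stands in the blue bin (53,151). The interlock (198,166) and the bystanders are where they were.

```bash
python3 -c "
from bench import workorder
print(workorder.hand_in())"
```

```text
the job is handed in; nothing more can be done
None
```

I handed the job in at about 25 s of the 72 s allowed: both fuses are standing in the red bin and the relay in the blue bin, all lowered to the floor, and in the final pictures the interlock is still plugged in and nothing else looks moved (the hand-in gave no verdict).

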